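# Square a seed meter housing into the bench's locating corner

## Robot

A 6-joint arm with a two-finger parallel gripper is mounted at the origin on the work surface. World frame = base frame: x ahead of the robot, y to its left, z up, the work surface at z = 0. Lengths are in m, angles in rad, forces in N, time in s.
With the tool pointing down it reaches from about 0.2 to 0.875 m from the base axis. Payload 3.4 kg.
Tool frame: the origin (TCP) lies at the very end of the fingers, on their centre line; the grasp point (between the pads) lies r.pinch_z behind it (r.pinch_z is the distance from the TCP to the grasp point, in m); z points along the fingers, y is the line along which they close (so a half turn about z gives the same grasp; the last joint's range is limited). The gripper opens to 94 mm and grips with 3 to 60 N. Pads are 16 mm wide; open, the fingers measure 119 mm over their backs; the gripper's body (75 mm by 177 mm) begins 78 mm behind the grasp point.
Start: joints at [1.125, 0.276, 1.505, -0, 1.361, -0.121], TCP at [0.184, 0.545, 0.205] pointing down, gripper open.
Joint ranges: [-2.89, 2.89], [-0.75, 2.08], [0.22, 2.7], [-1.18, 4.32], [0.11, 2.71], [-2.7, 2.7]. Speed limits (rad/s): [2.57, 2.57, 3.14, 3.14, 3.14, 3.14].

## Interface

Orientations are given as a unit quaternion [x, y, z, w].
In Python, from station import status, optics, r gives the robot as it stands.
- The arm moves only by the tool play_rows, never from a script. Its argument "commands" is text: rows parted by semicolons, each of 7 numbers parted by spaces: the shift along the tool's x, y, z in m, then the turn, a rotation vector about the tool's x, y, z in degrees, then the gripper's target within -1 to 1 (shut at 1, half-way at 0, fully open at -1). A call has 1 to 10 rows; each row shifts and turns the commanded pose from where the row before left it, along the tool's axes as they then stand; what a row does not reach is not made up. A row lasts 1/12 s, in which the tool goes at most 41.7 mm and 7.16 degrees, less where a joint would pass 70% of its speed; a pose out of reach is approached as far as the arm can. A call with a gripper value outside its range is refused whole. The fingers move at their own pace and stop on an object; "force" is the grip in N (left out, the last holds). Time passes only in rows, so rows that do not move let the fingers close. It gives the time, the measured TCP pose, the force, the opening and the grip force at its end, in the units of the state.
- status.read_state(): the state, without advancing time (a new reading comes with each control period).
- optics.grab_frame(name): name is "scene" or "top"; returns (picture, depth): 384x512x3 uint8, blue, green, red; 384x512 float32, m along the optical axis (not along the pixel's ray), 0 where there is no reading.
- optics.camera_model(name): a dict with "camera_matrix" (3x3 intrinsics, pixels), "dist_coeffs" ([k1, k2, p1, p2, k3] as OpenCV has them; the pictures are not rectified), "R" (3x3) and "t" (3): a world point X has camera coordinates R X + t. Camera axes: x right, y down, z forward; pixel columns grow to the right and rows downward; lengths in m; the calibration is good to about 2 mm. A picture is of the moment at which its call begins. camera_model takes no time and is no camera call.
- r.finish_job(): hands the job in; it is judged then, once.
The state is a dict: "t": time; "joint_positions": joint angles; "joint_velocities": joint speeds; "tau": joint torques, N m; "tcp_pos": TCP position; "ee_rot": TCP orientation; "ft_force": force on the tool from outside, world axes, zero at the start; "wrist_torque": the same for the moment, N m; "gripper_width": finger opening in m; "grip_force": force on a finger pad.
Only numpy, scipy, OpenCV 4.12 (cv2) and the standard library are available. Lean on these libraries where they do the work, as an engineer would, in place of code of your own. Each camera call takes 0.05 s, during which the arm holds its last target. There are 200 camera calls.

## Task

Get the aluminium seed meter housing ready for clamping: push its inspection flap fully shut, and push the housing along the bench, without lifting it, until it sits home in the steel locating corner, flush against both the long fence and the short end stop. Only push with the fingers, do not pick anything up, and leave the other parts on the bench where they are.

Things in the scene. Friction and masses are not known exactly. Their poses are not given: they have to be found in the camera images.
- housing: Loose cast aluminium meter housing: box 100 mm (its x) by 120 mm (its y), 60 mm high, 0.57 to 0.97 kg, with plain upright side walls; a few newtons slide it. Origin: centre of the underside. Its +x side goes against the fence, its +y side (left, seen from the robot) against the end stop. It starts clear of both, up to 20 degrees out of line. The flap covers an opening in its top.
- flap (a joint): Angle of the steel inspection flap: 0 = fully shut (flat on the housing's top), 0.9 to 1.5 at the start (standing open), at most 1.9. Plate 65 mm from hinge to free edge, 74 mm wide, 3 mm thick; shut, its top face is 63 mm above the bench. The stiff hinge holds it at any angle; about 1 N near the free edge moves it. No latch or spring.
- flap_hinge (a point): Middle of the flap's hinge line, which is parallel to the housing's y axis: 35 mm towards +x from the housing's centre, 60 mm above its underside. Shut, the flap reaches from here to 30 mm on the -x side of the housing's centre; open, it stands up from here with its outer face towards +x.
- flap_edge (a point): Middle of the flap's free edge, on its outer (when shut: upper) face.
- corner_stop: Dark steel L-shaped locating corner screwed to the bench, bars 12 mm thick, 30 mm high. Origin: the inner corner, at bench height. Long fence: inner face is the plane x = 0, running 250 mm towards -y. Short end stop: inner face is the plane y = 0, running 95 mm towards -x. Housing home: its centre at x = -50, y = -60 mm in this frame, axes parallel.
- singulator: White plastic singulator, an open ring about 105 mm across with a short tab, 8 to 14 mm high, lying loose on the bench to the left. Origin: centre of the ring's underside. To be left alone.
- drive_hub: Galvanised drive hub, flange 72 mm across, 42 mm high, loose, on the left nearer the robot. Origin: centre of the underside. To be left alone.
- pulley: Black rubber pulley, 76 mm across, 28 mm high, loose, lying on the right. Origin: centre of the underside. To be left alone.
- cam_follower: Steel cam follower standing on its 32 mm roller, stud up, 40 mm high, loose, on the right, farther out than the pulley. Origin: centre of the underside. To be left alone.
Not all that is in view belongs to the job. There is more than one size of the housing; the job needs the largest.

How it is judged:
By the outcome, as a careful person would: the job done as asked, in the order asked, and still so for the second after the job is handed in, with the robot touching nothing.
It also fails if it takes over 64 s, if anything falls off the work surface, if the arm or the gripper's body presses on something with over 40 N, if the wrist force passes 120 N, or if a joint passes its speed limit or range.

## Working session

There is one attempt and no reset: what is moved stays moved. The work goes in short steps, Python scripts to look and compute and a tool call to move; the robot and the scene stay as the last step left them, time stands still between calls to the robot, and variables do not carry over. Pictures are saved under pics/ and viewed, at most 10 in all, crops included, and the job is handed in when it is done.

Besides the shell and the picture viewer there is one more tool, called after "Call:" as name(argument=value, ...), one argument or row to a line, values as JSON. play_rows: Moves the arm, as the interface text tells. Its arguments: {"type":"object","properties":{"commands":{"type":"string"},"force":{"type":"number"}},"required":["commands"]}

```bash
ls; mkdir -p pics; python3 - <<'E'
from station import status, optics, r
import cv2,numpy as np
for n in("scene","top"):
    p,d=optics.grab_frame(n); cv2.imwrite(f"pics/{n}0.png",p); np.save(f"pics/{n}0.npy",d)
    m=optics.camera_model(n); print(n,m)
print(status.read_state())
E
```

```text
pics
scene {'camera_matrix': array([[423.33753445,   0.        , 265.49057989],
       [  0.        , 423.33753445, 190.29047793],
       [  0.        ,   0.        ,   1.        ]]), 'dist_coeffs': array([-0.0315352,  0.       ,  0.       ,  0.       ,  0.       ]), 'R': array([[ 0.33288528,  0.94294972,  0.00576321],
       [ 0.55198325, -0.18990164, -0.81194326],
       [-0.76452723,  0.27346515, -0.58370792]]), 't': array([-0.1902689 , -0.25679515,  1.48026882])}
top {'camera_matrix': array([[441.77456071,   0.        , 263.71187729],
       [  0.        , 441.77456071, 196.33647394],
       [  0.        ,   0.        ,   1.        ]]), 'dist_coeffs': array([-0.12867775,  0.        ,  0.        ,  0.        ,  0.        ]), 'R': array([[ 0.00237859, -0.99963462,  0.02692523],
       [-0.98951664, -0.00624081, -0.14428399],
       [ 0.14439931, -0.02629977, -0.98916994]]), 't': array([-0.02503131,  0.5461339 ,  1.1528583 ])}
{'t': 0.1, 'joint_positions': array([ 1.12497931e+00,  2.76542505e-01,  1.50595504e+00, -5.48522728e-06,
        1.36069488e+00, -1.21021809e-01]), 'joint_velocities': array([-1.48152677e-03, -1.39509653e-03, -1.04459613e-03, -1.39312770e-03,
        8.96127749e-05, -1.79794059e-03]), 'tau': array([ 1.41182987e-03, -4.05459201e+01, -2.37779438e+01,  7.02709076e-02,
        2.99323874e-02, -6.43441831e-05]), 'tcp_pos': array([0.18330036, 0.54449182, 0.20470562]), 'ee_rot': array([ 1.61684107e-01,  9.86842242e-01, -7.68724146e-04, -2.21105418e-04]), 'ft_force': array([-0.11784112, -0.28191148,  0.36263021]), 'wrist_torque': array([ 0.02715646,  0.00617089, -0.03894965]), 'grip_force': 0.0, 'gripper_width': 0.09401250360436228}
```

View pics/scene0.png

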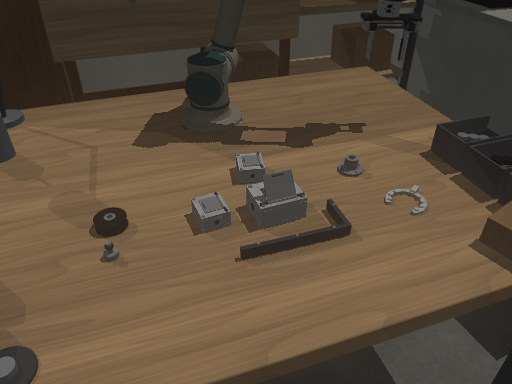

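View pics/top0.png

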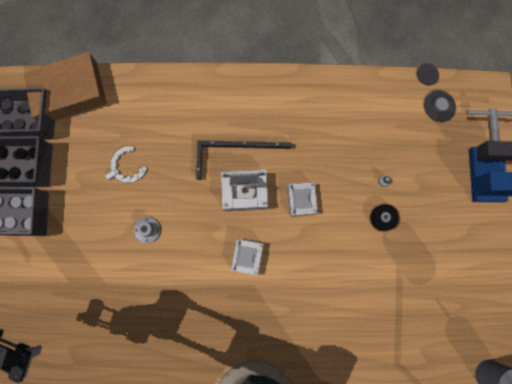

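The three things that could be the housing are at top (245,190), the largest, with its flap standing and a corner beside it; top (303,199), small; and top (248,257), small. In the scene view these are (276,200), (211,211) and (250,167). I choose top (245,190). The corner stop is at top (200,145), with the fence running right along row 145 and the end stop running down to (199,178).

```bash
cat > h.py <<'E'
import cv2,numpy as np
from station import status, optics, r
def cloud(n,d):
    m=optics.camera_model(n); v,u=np.mgrid[0:384,0:512]
    q=cv2.undistortPoints(np.stack([u,v],-1).reshape(-1,1,2).astype(float),m["camera_matrix"],m["dist_coeffs"]).reshape(384,512,2)
    c=np.dstack([q,np.ones(q.shape[:2])])*d[...,None]
    P=(c-m["t"])@m["R"]; P[d==0]=np.nan; return P
def plane(n,uv,z):
    m=optics.camera_model(n)
    q=cv2.undistortPoints(np.array(uv,float).reshape(-1,1,2),m["camera_matrix"],m["dist_coeffs"]).reshape(-1,2)
    D=np.c_[q,np.ones(len(q))]@m["R"]; C=-m["R"].T@m["t"]
    return C+D*((z-C[2])/D[:,2])[:,None]
def proj(n,P):
    m=optics.camera_model(n)
    return cv2.projectPoints(np.array(P,float).reshape(-1,1,3),cv2.Rodrigues(m["R"])[0],m["t"],m["camera_matrix"],m["dist_coeffs"])[0].reshape(-1,2)
E
python3 - <<'E'
from h import *
np.set_printoptions(precision=4,suppress=True)
p=cv2.imread("pics/top0.png"); d=np.load("pics/top0.npy"); P=cloud("top",d)
s=cv2.imread("pics/scene0.png"); Ps=cloud("scene",np.load("pics/scene0.npy"))
print("bench z",np.nanmedian(P[230:250,200:220,2]),np.nanmedian(Ps[270:280,200:220,2]))
# housing top
w=np.zeros((384,512),bool); w[160:220,212:278]=1
for lo,hi in((.045,.07),(.075,.2)):
    m=(w&(P[...,2]>lo)&(P[...,2]<hi)).astype(np.uint8)
    c=max(cv2.findContours(m,0,2)[0],key=cv2.contourArea).reshape(-1,2)
    q=P[c[:,1],c[:,0],:2].astype(np.float32)
    print(lo,m.sum(),cv2.minAreaRect(q*1000), np.nanmean(P[m>0],0),np.nanmax(P[m>0],0),np.nanmin(P[m>0],0))
# corner bars
w=np.zeros((384,512),bool); w[130:182,188:300]=1
m=w&(P[...,2]>.02)&(P[...,2]<.036)&(p.max(2)<90)
def edge(msk,ax):
    Q=P[msk]; k=np.round(Q[:,1-ax]*500); return Q,k
f=m&(np.arange(384)[:,None]<153)&(np.arange(512)>208); e=m&(np.arange(384)[:,None]>153)
for M,ax in((f,0),(e,1)):
    Q=P[M]; l=cv2.fitLine(Q[:,:2].astype(np.float32),cv2.DIST_HUBER,0,.01,.01).ravel(); n=np.array([-l[1],l[0]])
    o=(Q[:,:2]-l[2:])@n; print("bar",M.sum(),l,np.degrees(np.arctan2(l[1],l[0])),"width",np.percentile(o,[2,98]),"ext",Q.min(0),Q.max(0))
a=cv2.resize(p[130:220,185:285],None,fx=5,fy=5,interpolation=2); b=cv2.resize(s[150:265,225:360],None,fx=3.9,fy=3.9,interpolation=2)[:450]
hh=min(len(a),len(b)); o=np.hstack([a[:hh],b[:hh]]); o=cv2.resize(o,None,fx=.77,fy=.77); print(o.shape); cv2.imwrite("pics/c1.png",o)
E
```

```text
bench z 0.0005054663831126256 -0.0003880597977523924
0.045 1122 ((562.5769653320312, 31.101118087768555), (101.3766860961914, 120.21812438964844), 3.341435194015503) [0.5584 0.031  0.0605] [0.6156 0.0923 0.0697] [ 0.51   -0.031   0.0451]
0.075 237 ((577.8478393554688, 32.46958541870117), (28.794713973999023, 72.71304321289062), 0.4703039824962616) [0.5771 0.0324 0.0987] [0.5923 0.0689 0.1199] [ 0.5632 -0.0038  0.0751]
bar 351 [0.0177 0.9998 0.6943 0.0068] 88.98609 width [-0.0069  0.0046] ext [ 0.6877 -0.0961  0.02  ] [0.7031 0.1298 0.0358]
bar 86 [1.     0.0015 0.6337 0.157 ] 0.08318094 width [-0.0043  0.0047] ext [0.5972 0.1525 0.021 ] [0.6655 0.1631 0.0358]
(345, 790, 3)
```

View pics/c1.png

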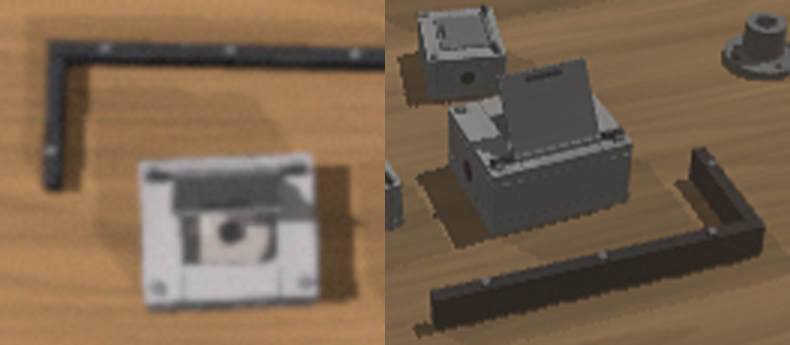

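The crop confirms it: the large housing (100 x 120 mm measured) has its flap open about 65°, and the L-corner lies ahead and to the left. The housing is at about (0.563, 0.031) with yaw +3°, and the corner at about (0.690, 0.152) with yaw −1°. First I'll turn the tool square to the corner, close the fingers and go to the +x side of the flap.

Call:
play_rows(
  commands="0 0 0 0 0 -5.9 1;0 0 0 0 0 -5.9 1;0 0 0 0 0 -5.8 1;-.0274 -.0296 0 0 0 0 1;-.0274 -.0296 0 0 0 0 1;-.0274 -.0296 0 0 0 0 1;-.0274 -.0296 0 0 0 0 1;-.0274 -.0296 0 0 0 0 1;-.0274 -.0296 0 0 0 0 1;-.0274 -.0296 0 0 0 0 1",
  force=20,
)

```text
t: 0.93
tcp_pos: [0.3722, 0.3327, 0.2052]
ee_rot: [0.009, 1.0, -0.0, -0.0]
ft_force: [0.2, 0.1, 0.7]
gripper_width: 0.0306
grip_force: 0.0
```

Call:
play_rows(
  commands="-.0274 -.0296 0 0 0 0 1;-.0274 -.0296 0 0 0 0 1;-.0274 -.0296 0 0 0 0 1;-.0274 -.0296 0 0 0 0 1;-.0274 -.0296 0 0 0 0 1;-.0274 -.0296 0 0 0 0 1;-.0274 -.0296 0 0 0 0 1;-.0274 -.0296 0 0 0 0 1;-.0274 -.0296 0 0 0 0 1;0 0 0 0 0 0 1",
)

```text
t: 1.77
tcp_pos: [0.6183, 0.0575, 0.2041]
ee_rot: [0.012, 1.0, -0.002, 0.001]
ft_force: [0.7, 0.1, 0.6]
gripper_width: 0.0002
grip_force: 0.0
```

Call:
play_rows(
  commands="-.02 -.024 0 0 0 0 1;0 0 .033 0 0 0 1;0 0 .033 0 0 0 1;0 0 .030 0 0 0 1;0 0 0 0 0 0 1;0 0 0 0 0 0 1",
)

```text
t: 2.27
tcp_pos: [0.6315, 0.0397, 0.1079]
ee_rot: [0.009, 1.0, 0.0, -0.002]
ft_force: [0.2, 0.2, 0.7]
gripper_width: 0.0004
grip_force: 0.0
```

```bash
python3 - <<'E'
from h import *
print(status.read_state()["tcp_pos"])
p,d=optics.grab_frame("scene"); cv2.imwrite("pics/s2.png",cv2.resize(p[120:280,180:380],None,fx=3,fy=3,interpolation=2))
E
```

```text
[0.63145358 0.03971512 0.1078957 ]
```

View pics/s2.png

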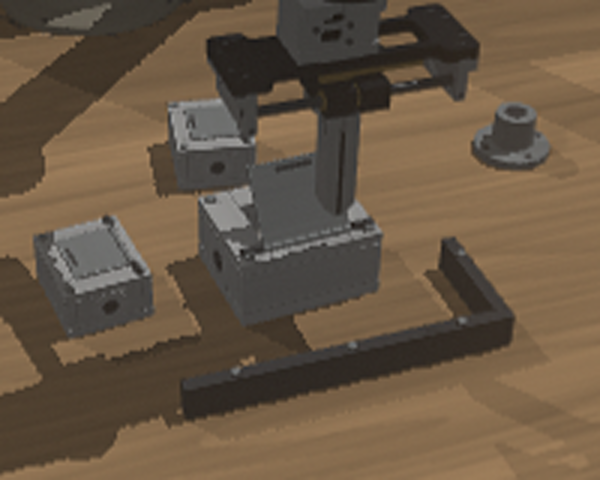

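The view shows the finger standing on the +x side of the flap, in front of its outer face. I'll sweep the flap over and down.

Call:
play_rows(
  commands=".025 -.006 .002 0 0 0 1;.012 0 .001 0 0 0 1;.013 0 .002 0 0 0 1;.007 0 .006 0 0 0 1;.006 0 .006 0 0 0 1;.005 0 .006 0 0 0 1;.004 0 .006 0 0 0 1;.003 0 .006 0 0 0 1",
)

```text
t: 2.98
tcp_pos: [0.5582, 0.0348, 0.0742]
ee_rot: [0.009, 1.0, 0.0, 0.0]
ft_force: [0.2, 0.1, -0.1]
gripper_width: 0.0006
grip_force: 0.2
```

Call:
play_rows(
  commands=".002 0 .004 0 0 0 1;.001 0 .003 0 0 0 1;0 0 .002 0 0 0 1;0 0 0 0 0 0 1",
)

```text
t: 3.32
tcp_pos: [0.5547, 0.0348, 0.0648]
ee_rot: [0.009, 1.0, 0.0, -0.001]
ft_force: [-0.6, 0.1, -1.1]
gripper_width: 0.0005
grip_force: 0.0
```

Call:
play_rows(
  commands="0 0 .001 0 0 0 1;0 0 .001 0 0 0 1;0 0 0 0 0 0 1",
)

```text
t: 3.57
tcp_pos: [0.5551, 0.0348, 0.0634]
ee_rot: [0.009, 1.0, 0.0, 0.0]
ft_force: [0.1, -0.6, -0.3]
gripper_width: 0.0004
grip_force: 0.0
```

Call:
play_rows(
  commands="0 0 .001 0 0 0 1;0 0 0 0 0 0 1",
)

```text
t: 3.73
tcp_pos: [0.5552, 0.0347, 0.0632]
ee_rot: [0.009, 1.0, 0.0, 0.0]
ft_force: [-0.2, -0.3, 4.3]
gripper_width: 0.0006
grip_force: 1.9
```

Call:
play_rows(
  commands="0 0 .001 0 0 0 1;0 0 0 0 0 0 1;0 0 -.035 0 0 0 1;0 0 -.035 0 0 0 1;.03 0 0 0 0 0 -.28;.035 0 0 0 0 0 -.28;.035 0 0 0 0 0 -.28;0 0 0 0 0 0 -.28",
)

```text
t: 4.4
tcp_pos: [0.4466, 0.0372, 0.1307]
ee_rot: [0.009, 1.0, 0.0, -0.004]
ft_force: [0.1, -0.2, -0.9]
gripper_width: 0.0238
grip_force: 0.0
```

```bash
cat > meas.py <<'E'
from h import *
import sys
np.set_printoptions(precision=4,suppress=True)
p,d=optics.grab_frame("top"); P=cloud("top",d); cv2.imwrite(f"pics/t{sys.argv[1]}.png",p); np.save(f"pics/t{sys.argv[1]}.npy",d)
s,_=optics.grab_frame("scene"); cv2.imwrite(f"pics/s{sys.argv[1]}.png",s)
w=np.zeros((384,512),bool); w[130:218,190:280]=1
m=(w&(P[...,2]>.048)&(P[...,2]<.07)).astype(np.uint8)
m=cv2.morphologyEx(m,cv2.MORPH_OPEN,np.ones((3,3)))
c=max(cv2.findContours(m,0,2)[0],key=cv2.contourArea).reshape(-1,2)
print("housing",cv2.minAreaRect(P[c[:,1],c[:,0],:2].astype(np.float32)*1000),"z",np.nanpercentile(P[m>0][:,2],[5,50,95]))
st=status.read_state(); print(st["tcp_pos"],st["gripper_width"],st["ft_force"])
E
python3 meas.py 3; python3 - <<'E'
import cv2,numpy as np
a=cv2.imread("pics/t3.png")[125:275,180:330];b=cv2.imread("pics/s3.png")[125:275,200:350]
cv2.imwrite("pics/c3.png",cv2.resize(np.hstack([a,b]),None,fx=2.6,fy=2.6,interpolation=2))
E
```

```text
housing ((586.7017211914062, 31.957948684692383), (54.93313217163086, 119.87529754638672), 0.7786394357681274) z [0.0578 0.0624 0.0666]
[0.4542 0.0366 0.1318] 0.03178202691638798 [0.4272 0.5139 0.2225]
```

View pics/c3.png

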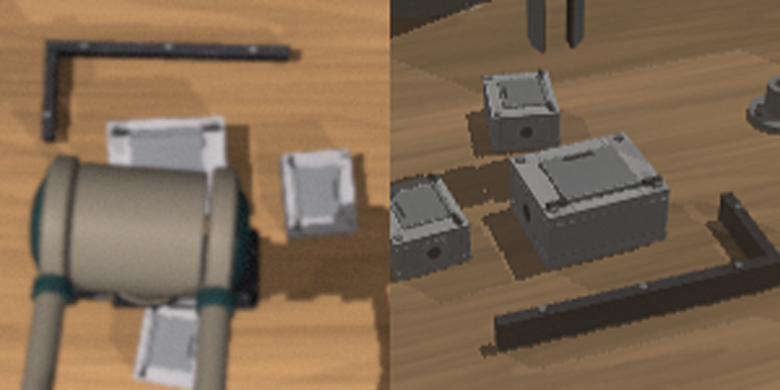

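The flap lies flat and shut in the scene crop, and the housing has hardly moved. I'll go down behind its −x wall with the fingers spread 60 mm.

Call:
play_rows(
  commands="-.028 -.004 0 0 0 0 -.28;0 0 0 0 0 0 -.28;0 0 .035 0 0 0 -.28;0 0 .035 0 0 0 -.28;0 0 .035 0 0 0 -.28;0 0 0 0 0 0 -.28;0 0 0 0 0 0 -.28",
)

```text
t: 5.08
tcp_pos: [0.4828, 0.032, 0.0253]
ee_rot: [0.009, 1.0, 0.0, -0.002]
ft_force: [0.8, 0.8, 0.5]
gripper_width: 0.0603
grip_force: 0.0
```

Call:
play_rows(
  commands="-.010 0 0 0 0 0 -.28;-.008 0 0 0 0 0 -.28;-.006 0 0 0 0 0 -.28;-.006 0 0 0 0 0 -.28;-.006 0 0 0 0 0 -.28;-.006 0 0 0 0 0 -.28;-.006 0 0 0 0 0 -.28;-.006 0 0 0 0 0 -.28;-.006 0 0 0 0 0 -.28;0 0 0 0 0 0 -.28",
)

```text
t: 5.92
tcp_pos: [0.5441, 0.0308, 0.0274]
ee_rot: [0.009, 1.0, -0.0, 0.001]
ft_force: [-1.9, 0.8, 1.0]
gripper_width: 0.0601
grip_force: 1.0
```

Call:
play_rows(
  commands="-.006 0 0 0 0 0 -.28;-.006 0 0 0 0 0 -.28;-.005 0 0 0 0 0 -.28;-.004 0 0 0 0 0 -.28;-.003 0 0 0 0 0 -.28;0 0 0 0 0 0 -.28",
)

```text
t: 6.42
tcp_pos: [0.5669, 0.0305, 0.027]
ee_rot: [0.009, 1.0, -0.0, -0.0]
ft_force: [-3.4, 0.3, 3.1]
gripper_width: 0.0601
grip_force: 2.0
```

Only sliding friction so far. Creeping to the fence.

Call:
play_rows(
  commands="-.003 0 0 0 0 0 -.28;-.003 0 0 0 0 0 -.28;-.002 0 0 0 0 0 -.28;-.002 0 0 0 0 0 -.28;0 0 0 0 0 0 -.28",
)

```text
t: 6.83
tcp_pos: [0.5764, 0.0304, 0.0268]
ee_rot: [0.009, 1.0, 0.0, -0.001]
ft_force: [-4.6, -0.3, 3.2]
gripper_width: 0.0599
grip_force: 2.5
```

Call:
play_rows(
  commands="-.002 0 0 0 0 0 -.28;-.001 0 0 0 0 0 -.28;-.001 0 0 0 0 0 -.28;0 0 0 0 0 0 -.28",
)

```text
t: 7.17
tcp_pos: [0.5801, 0.0303, 0.0267]
ee_rot: [0.009, 1.0, 0.0, -0.001]
ft_force: [-5.6, 0.7, 3.3]
gripper_width: 0.0604
grip_force: 2.6
```

Call:
play_rows(
  commands="-.001 0 0 0 0 0 -.28;-.001 0 0 0 0 0 -.28;0 0 0 0 0 0 -.28",
)

```text
t: 7.42
tcp_pos: [0.5821, 0.0302, 0.0267]
ee_rot: [0.009, 1.0, -0.0, -0.001]
ft_force: [-5.6, 0.5, 4.3]
gripper_width: 0.0602
grip_force: 2.6
```

Call:
play_rows(
  commands="-.001 0 0 0 0 0 -.28;-.001 0 0 0 0 0 -.28;0 0 0 0 0 0 -.28",
)

```text
t: 7.67
tcp_pos: [0.5829, 0.0302, 0.0266]
ee_rot: [0.009, 1.0, -0.0, -0.002]
ft_force: [-6.9, 0.2, 4.9]
gripper_width: 0.0599
grip_force: 3.6
```

Call:
play_rows(
  commands="-.001 0 0 0 0 0 -.28;0 0 0 0 0 0 -.28",
)

```text
t: 7.83
tcp_pos: [0.5829, 0.0302, 0.0266]
ee_rot: [0.009, 1.0, -0.0, -0.003]
ft_force: [-8.7, 0.0, 6.7]
gripper_width: 0.0602
grip_force: 4.4
```

The housing stalls against the fence at TCP x 0.583. I'll press once more to seat it, then back off and lift clear.

Call:
play_rows(
  commands="-.002 0 0 0 0 0 -.28;-.002 0 0 0 0 0 -.28;0 0 0 0 0 0 -.28;.006 0 0 0 0 0 -.28;.02 0 0 0 0 0 -.28;0 0 -.04 0 0 0 -.28;0 0 -.04 0 0 0 -.28;0 0 -.03 0 0 0 -.28;0 0 0 0 0 0 -.28",
)

```text
t: 8.58
tcp_pos: [0.5709, 0.0302, 0.144]
ee_rot: [0.009, 1.0, -0.0, 0.009]
ft_force: [1.2, 0.1, 0.2]
gripper_width: 0.0598
grip_force: 0.0
```

```bash
python3 meas.py 4; python3 - <<'E'
from h import *
print(status.read_state()["joint_positions"])
P=cloud("top",np.load("pics/top0.npy"))
for n,(v0,v1,u0,u1) in dict(decoyR=(178,220,282,325),decoyN=(235,280,228,270),pul=(200,235,365,405)).items():
    Q=P[v0:v1,u0:u1].reshape(-1,3); Q=Q[Q[:,2]>.012]; print(n,np.nanpercentile(Q,[2,98],axis=0).round(3).tolist())
E
```

```text
[-6.91066486e-02  3.05628344e-01  1.63494137e+00  1.06026726e-04
  1.19350459e+00 -1.62227162e+00]
decoyR [[0.498, -0.161, 0.021], [0.581, -0.091, 0.049]]
decoyN [[0.341, -0.013, 0.038], [0.426, 0.058, 0.05]]
pul [[0.46, -0.392, 0.023], [0.526, -0.323, 0.033]]Traceback (most recent call last):
  File "meas.py", line 9, in <module>
    c=max(cv2.findContours(m,0,2)[0],key=cv2.contourArea).reshape(-1,2)
      ~~~^^^^^^^^^^^^^^^^^^^^^^^^^^^^^^^^^^^^^^^^^^^^^^^^
ValueError: max() iterable argument is empty
```

Next I'll go to the −y side and turn the tool by 90°.

Call:
play_rows(
  commands="-.021 -.031 0 0 0 0 -.06;-.021 -.031 0 0 0 0 -.06;-.021 -.031 0 0 0 0 -.06;0 0 0 0 0 7 -.06;0 0 0 0 0 7 -.06;0 0 0 0 0 7 -.06;0 0 0 0 0 7 -.06;0 0 0 0 0 7 -.06;0 0 0 0 0 7 -.06;0 0 0 0 0 7 -.06",
)

```text
t: 9.52
tcp_pos: [0.6251, -0.0636, 0.1342]
ee_rot: [0.426, 0.905, -0.0, -0.001]
ft_force: [0.1, 1.0, 0.4]
gripper_width: 0.05
grip_force: 0.0
```

Call:
play_rows(
  commands="0 0 0 0 0 7 -.06;0 0 0 0 0 7 -.06;0 0 0 0 0 7 -.06;0 0 0 0 0 7 -.06;0 0 0 0 0 7 -.06;0 0 0 0 0 6 -.06;0 0 0 0 0 0 -.06;0 0 0 0 0 0 -.06",
)

```text
t: 10.18
tcp_pos: [0.625, -0.0635, 0.1348]
ee_rot: [0.712, 0.702, -0.0, -0.001]
ft_force: [0.6, 0.1, 0.4]
gripper_width: 0.0497
grip_force: 0.0
```

```bash
python3 meas.py 5; python3 - <<'E'
import cv2,numpy as np
a=cv2.imread("pics/t5.png")[125:275,180:330];b=cv2.imread("pics/s5.png")[125:275,200:350]
cv2.imwrite("pics/c5.png",cv2.resize(np.hstack([a,b]),None,fx=2.6,fy=2.6,interpolation=2))
E
```

```text
housing ((640.5197143554688, 52.15834426879883), (70.47474670410156, 100.8830795288086), 87.80555725097656) z [0.0568 0.0614 0.0664]
[ 0.6251 -0.0635  0.1355] 0.049815459047556236 [-0.8352 -0.0072 -0.6405]
```

View pics/c5.png

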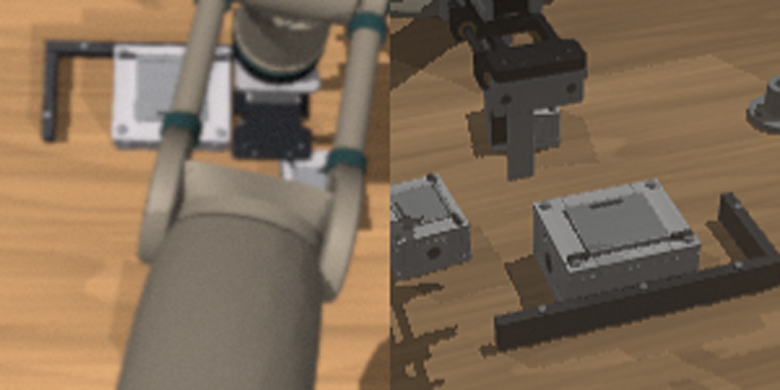

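The housing sits flush along the fence (crop left at (170,95)) with its flap shut. I'll lower the fingers on its −y side.

Call:
play_rows(
  commands="0 .012 0 0 0 0 -.06;0 0 .035 0 0 0 -.06;0 0 .035 0 0 0 -.06;0 0 .035 0 0 0 -.06;0 0 .004 0 0 0 -.06;0 0 0 0 0 0 -.06;0 0 0 0 0 0 -.06",
)

```text
t: 10.87
tcp_pos: [0.6383, -0.0639, 0.0284]
ee_rot: [0.713, 0.701, 0.0, 0.001]
ft_force: [1.4, 0.9, -0.7]
gripper_width: 0.0496
grip_force: 0.0
```

Call:
play_rows(
  commands=".010 0 0 0 0 0 -.06;.008 0 0 0 0 0 -.06;.006 0 0 0 0 0 -.06;.006 0 0 0 0 0 -.06;.006 0 0 0 0 0 -.06;.006 0 0 0 0 0 -.06;.006 0 0 0 0 0 -.06;.006 0 0 0 0 0 -.06;0 0 0 0 0 0 -.06",
)

```text
t: 11.62
tcp_pos: [0.6398, -0.0095, 0.0296]
ee_rot: [0.713, 0.701, 0.001, 0.002]
ft_force: [0.7, -2.8, 1.4]
gripper_width: 0.0498
grip_force: 1.4
```

Call:
play_rows(
  commands=".006 0 0 0 0 0 -.06;.006 0 0 0 0 0 -.06;.005 0 0 0 0 0 -.06;.004 0 0 0 0 0 -.06;.003 0 0 0 0 0 -.06;0 0 0 0 0 0 -.06",
)

```text
t: 12.12
tcp_pos: [0.6398, 0.0138, 0.029]
ee_rot: [0.713, 0.701, 0.0, 0.002]
ft_force: [0.3, -4.4, 2.3]
gripper_width: 0.0501
grip_force: 2.2
```

Call:
play_rows(
  commands=".002 0 0 0 0 0 -.06;.002 0 0 0 0 0 -.06;.002 0 0 0 0 0 -.06;0 0 0 0 0 0 -.06",
)

```text
t: 12.45
tcp_pos: [0.6397, 0.0194, 0.0286]
ee_rot: [0.713, 0.701, 0.0, 0.001]
ft_force: [-0.2, -4.0, 3.8]
gripper_width: 0.0499
grip_force: 2.5
```

Call:
play_rows(
  commands=".001 0 0 0 0 0 -.06;.001 0 0 0 0 0 -.06;0 0 0 0 0 0 -.06",
)

```text
t: 12.7
tcp_pos: [0.6396, 0.0212, 0.0286]
ee_rot: [0.713, 0.701, 0.0, 0.002]
ft_force: [-0.3, -5.3, 3.9]
gripper_width: 0.0497
grip_force: 2.8
```

Call:
play_rows(
  commands=".001 0 0 0 0 0 -.06;.001 0 0 0 0 0 -.06;0 0 0 0 0 0 -.06",
)

```text
t: 12.95
tcp_pos: [0.6397, 0.0214, 0.0286]
ee_rot: [0.713, 0.701, -0.001, 0.003]
ft_force: [0.4, -9.2, 4.5]
gripper_width: 0.0496
grip_force: 4.8
```

Call:
play_rows(
  commands=".001 0 0 0 0 0 -.06;.001 0 0 0 0 0 -.06;0 0 0 0 0 0 -.06",
)

```text
t: 13.2
tcp_pos: [0.6398, 0.0213, 0.0286]
ee_rot: [0.713, 0.702, -0.002, 0.004]
ft_force: [-0.8, -14.4, 4.0]
gripper_width: 0.0503
grip_force: 7.2
```

Call:
play_rows(
  commands=".001 0 0 0 0 0 -.06;.001 0 0 0 0 0 -.06;0 0 0 0 0 0 -.06",
)

```text
t: 13.45
tcp_pos: [0.6398, 0.0213, 0.0287]
ee_rot: [0.712, 0.702, -0.003, 0.005]
ft_force: [-0.7, -18.6, 3.6]
gripper_width: 0.0496
grip_force: 9.5
```

It is home against the end stop: position stalled, 18 N. I'll back off, turn back, and press once more towards the fence.

Call:
play_rows(
  commands="-.006 0 0 0 0 0 -.06;-.03 0 0 0 0 0 -.06;0 0 -.04 0 0 0 -.06;0 0 -.04 0 0 0 -.06;0 0 -.03 0 0 0 -.06;0 0 0 0 0 -7 -.28;0 0 0 0 0 -7 -.28;0 0 0 0 0 -7 -.28;0 0 0 0 0 -7 -.28;0 0 0 0 0 -7 -.28",
)

```text
t: 14.28
tcp_pos: [0.6377, -0.0062, 0.1374]
ee_rot: [0.467, 0.884, 0.001, -0.001]
ft_force: [-0.8, 0.2, -0.5]
gripper_width: 0.0604
grip_force: 0.0
```

Call:
play_rows(
  commands="0 0 0 0 0 -7 -.28;0 0 0 0 0 -7 -.28;0 0 0 0 0 -7 -.28;0 0 0 0 0 -7 -.28;0 0 0 0 0 -7 -.28;0 0 0 0 0 -7 -.28;0 0 0 0 0 -7 -.28;0 0 0 0 0 -6 -.28;0 0 0 0 0 0 -.28",
)

```text
t: 15.03
tcp_pos: [0.6377, -0.0064, 0.1372]
ee_rot: [0.008, 1.0, 0.001, -0.0]
ft_force: [0.1, 0.0, 0.6]
gripper_width: 0.0603
grip_force: 0.0
```

Call:
play_rows(
  commands=".025 .031 0 0 0 0 -.28;.025 .031 0 0 0 0 -.28;.025 .031 0 0 0 0 -.28;0 0 0 0 0 0 -.28;0 0 0 0 0 0 -.28",
)

```text
t: 15.45
tcp_pos: [0.5634, 0.0887, 0.1377]
ee_rot: [0.008, 1.0, 0.001, -0.0]
ft_force: [0.4, 0.1, -0.5]
gripper_width: 0.0597
grip_force: 0.0
```

Call:
play_rows(
  commands="0 0 .037 0 0 0 -.28;0 0 .037 0 0 0 -.28;0 0 .036 0 0 0 -.28;0 0 0 0 0 0 -.28;-.006 0 0 0 0 0 -.28;-.005 0 0 0 0 0 -.28;-.003 0 0 0 0 0 -.28;-.002 0 0 0 0 0 -.28;0 0 0 0 0 0 -.28",
)

```text
t: 16.2
tcp_pos: [0.5828, 0.0862, 0.0292]
ee_rot: [0.009, 1.0, 0.0, 0.002]
ft_force: [0.5, -0.9, -0.4]
gripper_width: 0.0596
grip_force: 0.0
```

Call:
play_rows(
  commands="-.002 0 0 0 0 0 -.28;-.002 0 0 0 0 0 -.28;-.002 0 0 0 0 0 -.28;0 0 0 0 0 0 -.28",
)

```text
t: 16.53
tcp_pos: [0.5838, 0.0863, 0.0274]
ee_rot: [0.009, 1.0, -0.0, -0.003]
ft_force: [-5.9, 0.2, 4.1]
gripper_width: 0.0605
grip_force: 2.9
```

Call:
play_rows(
  commands="-.002 0 0 0 0 0 -.28;-.002 0 0 0 0 0 -.28;0 0 0 0 0 0 -.28",
)

```text
t: 16.78
tcp_pos: [0.5836, 0.0863, 0.027]
ee_rot: [0.009, 1.0, -0.0, -0.007]
ft_force: [-11.7, -0.1, 9.1]
gripper_width: 0.0598
grip_force: 6.1
```

Call:
play_rows(
  commands=".008 0 0 0 0 0 -.28;.02 0 0 0 0 0 -.28;0 0 -.04 0 0 0 -.28;0 0 -.04 0 0 0 -.28;0 0 -.04 0 0 0 -.28;.035 0 -.02 0 0 0 -.28;.03 .025 -.01 0 0 0 -.28;.02 .035 0 0 0 0 -.28;.02 .035 0 0 0 0 -.28;.02 .035 0 0 0 0 -.28",
)

```text
t: 17.62
tcp_pos: [0.4399, 0.22, 0.1785]
ee_rot: [0.01, 1.0, 0.001, 0.002]
ft_force: [-0.1, -0.5, 0.7]
gripper_width: 0.0604
grip_force: 0.0
```

Call:
play_rows(
  commands=".02 .035 0 0 0 0 -.28;.02 .035 0 0 0 0 -.28;.02 .035 0 0 0 0 -.28;.02 .035 0 0 0 0 -.28;.02 .035 0 0 0 0 -.28;.02 .035 0 0 0 0 -.28;.02 .035 0 0 0 0 -.28;0 0 0 0 0 0 -.28",
)

```text
t: 18.28
tcp_pos: [0.3013, 0.4727, 0.1777]
ee_rot: [0.006, 1.0, 0.003, -0.0]
ft_force: [1.1, -0.3, 0.6]
gripper_width: 0.0601
grip_force: 0.0
```

```bash
python3 meas.py 6; python3 - <<'E'
import cv2,numpy as np
a=cv2.imread("pics/t6.png")[125:225,185:285];b=cv2.imread("pics/s6.png")[170:270,235:365]
cv2.imwrite("pics/c6.png",cv2.resize(np.hstack([a,b]),None,fx=3.4,fy=3.4,interpolation=2))
E
```

```text
housing ((641.5774536132812, 93.67027282714844), (120.93062591552734, 101.16788482666016), 89.96773529052734) z [0.0569 0.0616 0.0666]
[0.3038 0.4675 0.1774] 0.060259492230722404 [ 0.5397 -0.9255  0.3894]
```

View pics/c6.png

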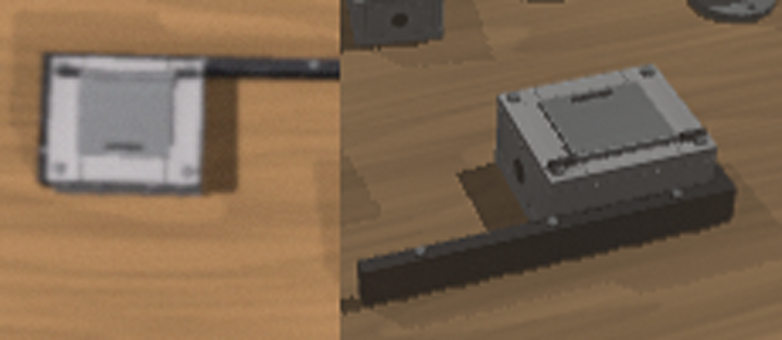

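The housing sits in the corner with both outer edges on the bars (crop left at (45,60)), and the flap is flat. A quick check of the flap's flatness before handing in.

```bash
python3 - <<'E'
from h import *
P=np.mean([cloud("top",optics.grab_frame("top")[1]) for _ in range(4)],0)
M=lambda x0,x1,y0,y1:np.nanmedian(P[(P[...,0]>x0)&(P[...,0]<x1)&(P[...,1]>y0)&(P[...,1]<y1)][:,2])
print("flap near hinge/edge z",M(.655,.672,.065,.12),M(.614,.63,.065,.12),"rim -y/+y",M(.6,.68,.036,.05),M(.6,.68,.138,.15))
P0=cloud("top",np.load("pics/top0.npy"))
for n,(v0,v1,u0,u1) in dict(R=(178,220,282,325),N=(235,280,228,270),pul=(200,235,365,405),hub=(212,248,130,165),ring=(140,190,100,155)).items():
    a,b=[np.nanmean((q:=Q[v0:v1,u0:u1].reshape(-1,3))[q[:,2]>.006],0) for Q in(P0,P)]; print(n,(b-a).round(4))
E
```

```text
flap near hinge/edge z 0.06304239051702819 0.06357089922024485 rim -y/+y 0.060579624759925454 0.060893608196873394
R [-0.0002  0.0002  0.0003]
N [0.0001 0.0001 0.0003]
pul [-0.0002 -0.      0.0003]
hub [ 0.0005  0.0003 -0.0001]
ring [ 0.0006  0.0015 -0.0001]
```

```bash
python3 -c "
from station import r
print(r.finish_job())"
```

```text
the job is handed in; nothing more can be done
None
```

The job is handed in: the flap is shut and the housing sits home against the fence and end stop; of the other parts, the singulator, hub, pulley and both smaller housings show no real movement, but I did not measure the cam follower.

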